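Set the damper of a pottery bench's dust extractor to its next stop

ROBOT

A 7-joint arm with a two-finger parallel gripper is mounted at the origin on the work surface. World frame = base frame: x ahead of the robot, y to its left, z up, the work surface at z = 0. Lengths are in m, angles in degrees, forces in N, time in s.
With the tool pointing down it reaches from about 0.35 to 0.775 m from the base axis. Payload 3.1 kg.
Tool frame: the origin (TCP) lies on the centre line of the jaws, within the pads' length; the fingertips stand 17 mm ahead of it and the grasp point (between the pads) lies 2 mm behind it (robot.tip_reach is the distance from the TCP to the fingertips, in m); z points along the fingers, y is the line along which they close (so a half turn about z gives the same grasp; the last joint's range is limited). The gripper opens to 85 mm and grips with 20 to 120 N. Pads are 22 mm wide; open, the fingers measure 114 mm over their backs; the gripper's body (76 mm by 85 mm) begins 54 mm behind the grasp point. The pads swing forward as they close: fully open they stand 13 mm farther back than shut.
Start: joints at [70.72, 17.813, 0.802, 86.603, -0.252, 75.585, -1.558], TCP at [0.16, -0.526, 0.248] pointing down, gripper open.
Joint ranges: [-154.91, 154.91], [-16.99, 109.72], [-72.82, 74.43], [7.12, 147.25], [-82.49, 262.49], [11.32, 116.49], [-174.64, 174.64]. Speed limits (degrees/s): [159.86, 159.86, 180, 180, 180, 180, 180].

INTERFACE

Orientations are given as [roll, pitch, yaw] about the fixed x, y, z axes, in that order (R = Rz(yaw) Ry(pitch) Rx(roll)).
In Python, from station import robot, fingers, vision, workorder, recognise gives the robot as it stands. Calls block until the motion is done:
- robot.move_to(position, orientation): joint-space move of the TCP to a pose.
- robot.line_to(position, orientation=None, velocity=0.15, f_stop=None): straight line of the TCP; orientation=None keeps the orientation; velocity is the mean speed in m/s. With f_stop (N) it stops when the force on the tool has changed by that much, and returns True; else False.
- robot.move_j(angles): joint-space move.
- fingers.gripper_to(opening, force=None): opening from 0.0 (shut) to 1.0 (fully open); force is the grip in N (None keeps the last); returns when the fingers have stopped.
- robot.pause(seconds).
- robot.inverse_kinematics(position, orientation): joint angles nearest the present ones, or None.
- vision.grab_frame(name): name is "scene" or "top"; returns the picture (384x512x3 uint8, red, green, blue); there is no depth.
- vision.calibration(name): a dict with "mtx" (3x3 intrinsics, pixels), "k1" (the pictures are not rectified: a ray, as slopes to the right and down, at radius r is drawn at 1 + k1 r^2 times it, then the intrinsics apply), "extrinsics" (4x4, takes a point from world to camera coordinates). Camera axes: x right, y up, looking along -z (the intrinsics and any distortion apply to the point x, -y, -z); pixel columns grow to the right and rows downward; lengths in m; the calibration is good to about 2 mm. A picture is of the moment at which its call begins. calibration takes no time and is no camera call.
A pose or a line that the arm cannot do raises robot.PlanningError and nothing moves.
- workorder.close_job(): hands the job in; it is judged then, once.
Trained networks look in the newest picture that a camera, given by its name, has taken for a name from the list of things; names that differ only in an ending like _2 or _b are one class to them, and where a whole thing is asked for, a point or a joint stands for the part that bears it (a point fixed in the world has none). Each returns a list of dicts, best first, with "p" (0 to 1); they miss things now and then, are a little off and sometimes report something else, mostly with a low value. They report only what shows in the picture. A call takes as long as a camera call.
- recognise(label, camera): "rect" ([centre column, centre row, width, height] in pixels, round what is visible of it).
Readings, each from a call of its own:
- robot.current_time_s(): time.
- robot.current_joint_positions(): joint angles.
- robot.current_dq(): joint speeds.
- robot.current_joint_torque(): joint torques, N m.
- robot.current_tool_pos(): TCP position.
- robot.current_eef_rot(): TCP orientation.
- robot.current_contact_force(): force on the tool from outside, world axes, zero at the start.
- robot.current_torque(): the same for the moment, N m.
- robot.current_finger_gap(): opening from 0.0 (shut) to 1.0 (fully open).
- robot.current_gripper_force(): force on a finger pad.
Only numpy, scipy, OpenCV 4.12 (cv2) and the standard library are available. Lean on these libraries where they do the work, as an engineer would, in place of code of your own. Each camera call takes 0.05 s, during which the arm holds its last target. There are 200 camera calls.

TASK

Free the damper plate of the dust-extraction box by swinging the keeper bar well aside, towards the robot's side of the box. Then slide the plate by its upright handle towards the place where the keeper blocked it, so that the port opens, until the spring catch clicks into the plate's next stop; do not carry on to the stop after it. Let go of everything, and leave the jar, the cup and the brush where they are.

Things in the scene. Friction and masses are not known exactly. Their poses are not given: they have to be found in the camera images.
- extractor: grey sheet-metal dust-extraction box fixed on the bench, 280 (x) by 460 (y) by 200 mm high. Origin: centre of its underside; z up; its own -x side is the front, towards the robot. The damper plate lies on its flat top, over a round port 70 mm wide at box x = +35, y = -65 mm. Front guide strip: box x = -114 to -102, y = -150 to +70 mm, top 208 mm above the bench.
- pipe (a point): middle of the axis of a 36 mm thick suction pipe that crosses above the box top parallel to box y (box x = -59, y = 0, z = 340 mm), on 36 mm thick posts at y = -195 and +195 mm. Its front is only 8 mm behind the middle of handle and keeper pin, so a gripper pointing straight down strikes it: come in from the robot's side, leaning some 25 to 45 degrees from vertical.
- damper (a joint): travel of the steel damper plate along box +y, in m: 0 = port covered, 0.11 = end. It slides stiffly (about 2 N) and starts between stops at 0.002 to 0.016. Two hidden notches 45 mm apart in its rear edge are the stops; the next one lies anywhere from about 0.030 to 0.060 (the catch bracket's place differs), so it must be felt; the stop after it is 0.045 further.
- damper_handle (a point): point on the centre line of the plate's handle, 248 mm above the bench: an upright plain steel fin on the plate, 20 mm (box x) by 12 mm (box y), its top 262 mm above the bench, the plate's top being at 204.5 mm. Pinch it across box y. At travel 0 it is at box x = -85, y = -20 mm.
- catch (a joint): travel of the spring catch's plunger, in m: about 0.003 riding on the plate's plain edge, 0 when dropped into a stop (the plate is drawn in over the last 5 mm). Once dropped, pushing the plate on meets a clear 10 to 14 N in all for about 3 mm, then it gives way and the plate runs on; let go on that slope, the plate slips back into the stop. Small grey housing behind the plate, button at its back (+x).
- keeper (a joint): angle of the steel keeper bar, rad: 0 = along box y, its tip blocking the plate's +y edge (plate stops at about 0.019); grows as the tip swings to the box's front (-x). Starts at 0 to 0.08, end of swing 1.4, well aside from 1.0. Stiff pivot (about 0.06 N m): it stays where left.
- keeper_pin (a point): point on the axis of the keeper's upright round steel pin, 248 mm above the bench: 14 mm diameter, top 263 mm above the bench, 45 mm from the pivot. It can be pinched across box y and led along its arc.
- keeper_pivot (a point): upright pivot axis of the keeper, at the level of the box top (200 mm above the bench), box x = -85, y = +150 mm. The bar reaches 61 mm from it and is 16 mm wide, its top 209 mm above the bench.
- jar: closed glass jar with white lid, 64 mm diameter, 100 mm tall, on the bench in front of the box. Origin: centre of underside. Bystander.
- cup: terracotta cup, 60 mm diameter, 60 mm tall, on the -y end of the box top, in front of the pipe post. Origin: centre of underside. Bystander.
- brush: paintbrush about 200 mm long, lying on the bench in front of the box. Bystander.

How it is judged:
By the outcome, as a careful person would: the job done as asked, in the order asked, and still so for the second after the job is handed in, with the robot touching nothing.
It also fails if it takes over 64 s, if anything falls off the work surface, if the arm or the gripper's body presses on something with over 40 N, if the wrist force passes 120 N, or if a joint passes its speed limit or range.

## Working session

There is one attempt and no reset: what is moved stays moved. The work goes in short steps, each a Python script; the robot and the scene stay as the last script left them, time stands still between calls to the robot, and variables do not carry over. Pictures are saved under pics/ and viewed, at most 10 in all, crops included, and the job is handed in when it is done.

```bash
mkdir -p pics; ls
python3 - <<'E'
from station import robot, fingers, vision, workorder, recognise
import cv2,numpy as np
for c in("scene","top"):
    im=vision.grab_frame(c); cv2.imwrite(f"pics/{c}0.png",cv2.resize(im[:,:,::-1],(800,600)))
    k=vision.calibration(c); print(c,np.array(k["mtx"]).round(1).tolist(),k["k1"],np.array(k["extrinsics"]).round(3).tolist())
    for l in("extractor","damper_handle","keeper_pin","keeper","jar","cup","brush","damper","catch"):
        print(l,[(np.round(d["rect"],1).tolist(),round(d["p"],2)) for d in recognise(l,c)[:2]])
print(robot.current_time_s())
E
```

```text
pics
scene [[476.9, 0.0, 262.6], [0.0, 476.9, 191.7], [0.0, 0.0, 1.0]] -0.10140225348742718 [[-0.927, 0.374, -0.001, 0.523], [-0.329, -0.814, 0.479, 0.033], [0.179, 0.445, 0.878, -1.325], [0.0, 0.0, 0.0, 1.0]]
extractor [([217.0, 216.5, 208.6, 256.6], 0.89)]
damper_handle [([205.5, 200.4, 92.6, 85.3], 0.88)]
keeper_pin [([216.4, 214.6, 207.9, 254.3], 0.45)]
keeper []
jar [([255.2, 158.2, 26.0, 30.3], 0.96)]
cup [([207.8, 113.2, 19.4, 24.2], 0.58)]
brush [([312.9, 221.9, 65.1, 52.4], 0.97)]
damper [([208.1, 197.6, 91.1, 87.7], 0.78)]
catch [([157.7, 239.7, 6.3, 6.2], 0.47)]
top [[418.6, 0.0, 258.5], [0.0, 418.6, 181.9], [0.0, 0.0, 1.0]] 0.03734805426868829 [[-0.017, -1.0, -0.025, 0.005], [0.989, -0.021, 0.146, -0.589], [-0.146, -0.022, 0.989, -0.933], [0.0, 0.0, 0.0, 1.0]]
extractor [([303.4, 136.1, 267.6, 182.2], 0.62)]
damper_handle [([304.5, 139.2, 100.4, 96.8], 0.97)]
keeper_pin [([364.4, 219.5, 34.6, 30.6], 0.63), ([242.2, 187.0, 36.7, 21.4], 0.59)]
keeper [([241.8, 187.1, 35.9, 14.2], 0.56)]
jar [([364.4, 218.4, 34.1, 28.5], 0.72)]
cup [([410.0, 158.1, 43.0, 32.3], 0.73)]
brush [([273.1, 259.6, 81.3, 50.1], 0.69), ([241.9, 184.9, 39.5, 14.9], 0.5)]
damper [([303.9, 138.7, 109.2, 101.4], 0.78)]
catch [([272.7, 260.3, 81.8, 46.2], 0.7), ([411.4, 156.9, 39.4, 32.1], 0.66)]
1.0
```

View pics/scene0.png

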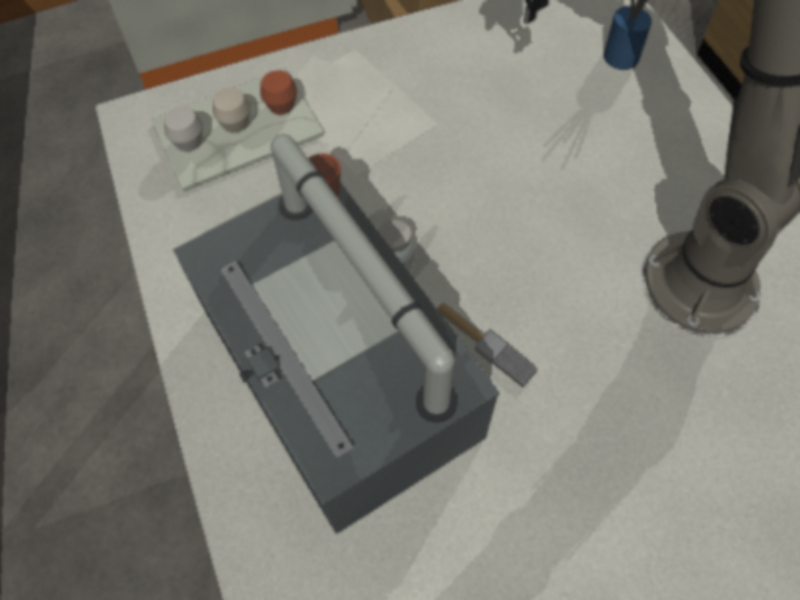

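View pics/top0.png

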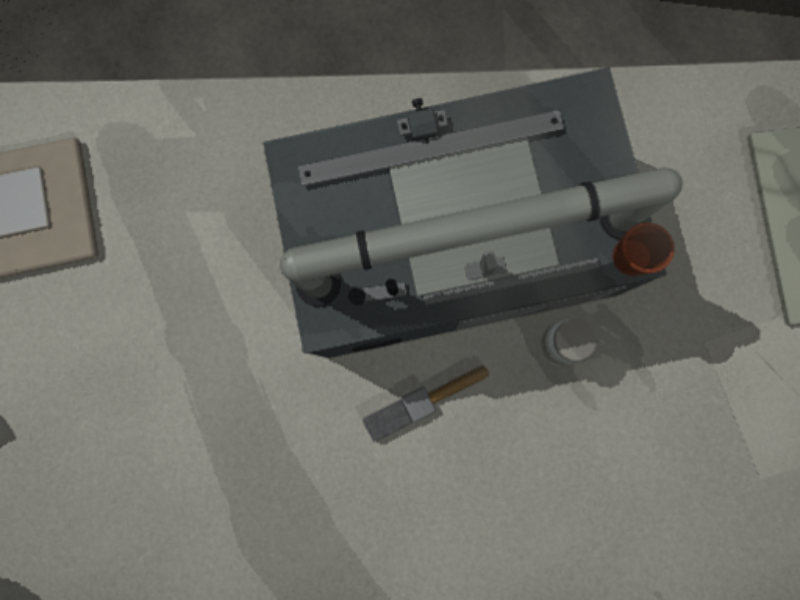

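The top picture shows the box turned about 12°. In 800-px coordinates, the keeper pivot is near (357,296), the pin near (392,287), the handle near (490,262) and the pipe from (290,266) to (672,184). The scene picture shows the rear top corners at (177,250) and about (337,500). I'll fit the box pose from these and check it in an enlarged crop.

```bash
cat > h.py <<'E'
from station import robot, fingers, vision, workorder, recognise
import cv2,numpy as np
from scipy.optimize import least_squares
def proj(c,P):
    k=vision.calibration(c); M=np.array(k["mtx"]);E=np.array(k["extrinsics"])
    q=np.atleast_2d(P)@E[:3,:3].T+E[:3,3]; a=np.c_[q[:,0]/-q[:,2],-q[:,1]/-q[:,2]]
    a=a*(1+k["k1"]*(a**2).sum(1,keepdims=True)); return a*[M[0,0],M[1,1]]+M[:2,2]
def b2w(p,B):  # p=(x,y,yaw)
    c,s=np.cos(p[2]),np.sin(p[2]); B=np.atleast_2d(B).astype(float)
    return np.c_[p[0]+c*B[:,0]-s*B[:,1],p[1]+s*B[:,0]+c*B[:,1],B[:,2]]
def at_z(c,px,z):
    r=least_squares(lambda v:proj(c,[v[0],v[1],z])[0]-px,[0.6,-0.1]); return r.x
E
python3 - <<'E'
from h import *
obs=[("top",(264,142),(.14,.23,.2)),("top",(610,68),(.14,-.23,.2)),("top",(357,296),(-.085,.15,.209)),
("scene",(177,250),(.14,-.23,.2)),("scene",(497,393),(-.14,.23,.2)),("scene",(337,531),(.14,.23,0)) ,("top",(304,352),(-.14,.23,.2))]
f=lambda p:np.concatenate([proj(c,b2w(p,B))[0]-np.array(u)/1.5625 for c,u,B in obs])
r=least_squares(f,[.6,-.1,-.2],loss="soft_l1"); print(r.x, r.fun.reshape(-1,2).round(1).tolist())
p=r.x; np.save("box.npy",p)
im=vision.grab_frame("top")[:,:,::-1]
x0,y0,s=160,30,3
cr=cv2.resize(im[y0:y0+195,x0:x0+266],None,fx=s,fy=s,interpolation=cv2.INTER_CUBIC)
cr=cv2.convertScaleAbs(cr,alpha=1.6)
def mk(B,col):
    u=proj("top",b2w(p,B))[0]; cv2.circle(cr,(int((u[0]-x0+.5)*s),int((u[1]-y0+.5)*s)),2,col,-1)
for B in [(.14,.23,.2),(.14,-.23,.2),(-.14,.23,.2),(-.14,-.23,.2),(-.085,.15,.209)]: mk(B,(0,0,255))
for B in [(-.085,.105,.263),(-.059,.195,.34),(-.059,-.195,.34),(-.114,.07,.208),(-.114,-.15,.208)]: mk(B,(0,255,0))
for t in (0,.016): mk((-.085,-.02+t,.262),(255,0,255))
cv2.imwrite("pics/crop1.png",cr)
E
```

```text
[ 0.66175269 -0.0833069   0.18980536] [[-0.7, -0.4], [0.6, -0.2], [-0.1, 0.2], [-3.6, -2.5], [1.0, -1.6], [-1.6, 1.3], [-0.8, 1.3]]
```

View pics/crop1.png

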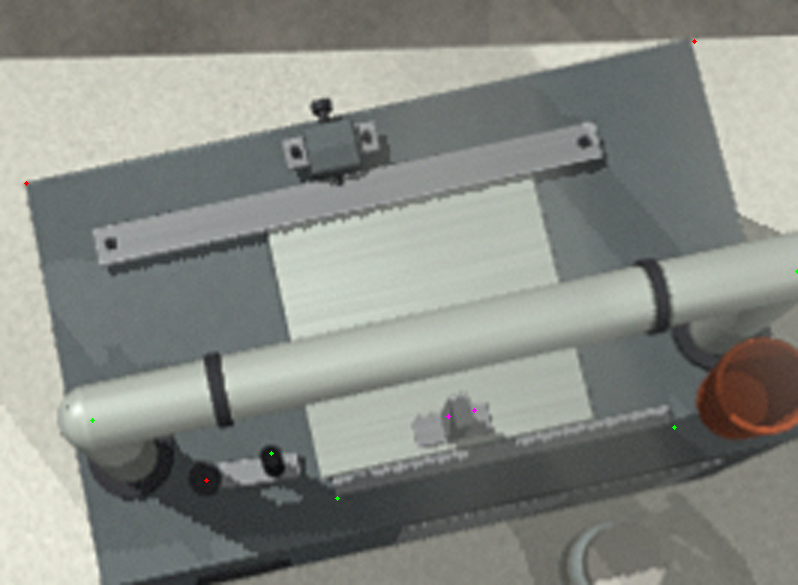

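The crop shows the fit is good to about 1 px. The pivot marker sits on the keeper bolt at (206,480) and the pin top is at about (270,458). The handle fin is at about (458,405), which puts the travel near 0.01. I'll do the keeper first.

```bash
cat >> h.py <<'E'
from scipy.spatial.transform import Rotation as Ro
p=np.load("box.npy"); Rb=Ro.from_euler("z",p[2]).as_matrix()
def rot(a,sgn):
    s,c=np.sin(np.radians(a)),np.cos(np.radians(a))
    z=np.array([s,0,-c]);y=np.array([0,sgn,0.]);R=Rb@np.c_[np.cross(y,z),y,z]
    return Ro.from_matrix(R).as_euler("xyz",degrees=True).tolist(), R
SG=-1; A=40
O,RM=rot(A,SG)
def tcp(B,back=0.): return (b2w(p,B)[0]+RM[:,2]*(.002-back)).tolist()
def pin(th,z=.248): return (-.085-.045*np.sin(th),.15-.045*np.cos(th),z)
def st(m=""):
    print(m,round(robot.current_time_s(),2),"box",(Rb.T@(np.array(robot.current_tool_pos())-RM[:,2]*.002-[p[0],p[1],0])).round(4),"F",(Rb.T@np.array(robot.current_contact_force())).round(1),"gap",round(robot.current_finger_gap()*85,1),"g",round(robot.current_gripper_force(),1))
E
python3 - <<'E'
import h
from h import *
for sg in(-1,1):
  o,R=rot(A,sg)
  for B,b in((pin(.03),.12),(pin(.03),0),(pin(1.25),0),((-.085,-.01,.248),0),((-.085,.04,.248),.12)):
    h.RM=R; q=robot.inverse_kinematics(tcp(B,b),o); print(sg,None if q is None else np.round(q,0))
E
```

```text
-1 [ 19. -17.  -8. 120. -24.  41. -56.]
-1 [ 49.  -2. -44. 121. -29.  24. -51.]
-1 [ 49. -10. -43. 127. -40.  27. -44.]
-1 [ 48.   5. -29. 115. -36.  29. -33.]
-1 [ 58. -14. -31. 117. -41.  49. -32.]
1 [ 19. -17.  -8. 120. -25.  41. 125.]
1 [-11.  -3.  14. 123. -22.  22. 122.]
1 [-30. -11.  26. 129.  -2.  21. 100.]
1 [ -0.   3.  21. 117. -43.  32. 153.]
1 [ -2. -14.  17. 118. -20.  41. 128.]
```

```bash
sed -i 's/A=40/A=35/' h.py
python3 - <<'E'
from h import *
fingers.gripper_to(0.65,25)
a=tcp(pin(.03),.09)
q=np.array(robot.inverse_kinematics(a,O)); print(q.round(0))
robot.move_to([.3,-.35,.36],O); st("via")
robot.move_to(a,O); st("pre")
im=vision.grab_frame("top")[:,:,::-1]
cv2.imwrite("pics/pre.png",cv2.resize(im[60:230,150:400],None,fx=3,fy=3))
E
```

```text
[ 47. -12. -35. 115. -28.  45. -53.]
via 2.44 box [-0.4074 -0.1942  0.3612] F [ 0.5 -1.  -0.9] gap 55.1 g 0.0
pre 3.94 box [-0.1382  0.1032  0.3221] F [0.5 0.  0.2] gap 55.0 g 0.0
```

Run:
```python
from h import *
print(robot.line_to(tcp(pin(.03)),O,.08,f_stop=8)); st("at")
im=vision.grab_frame("top")[:,:,::-1]
cv2.imwrite("pics/at.png",cv2.resize(im[60:230,150:400],None,fx=3,fy=3))
```

```text
False
at 5.27 box [-0.0863  0.105   0.2481] F [-1.1  0.1  0.4] gap 55.1 g 0.0
```

View pics/at.png

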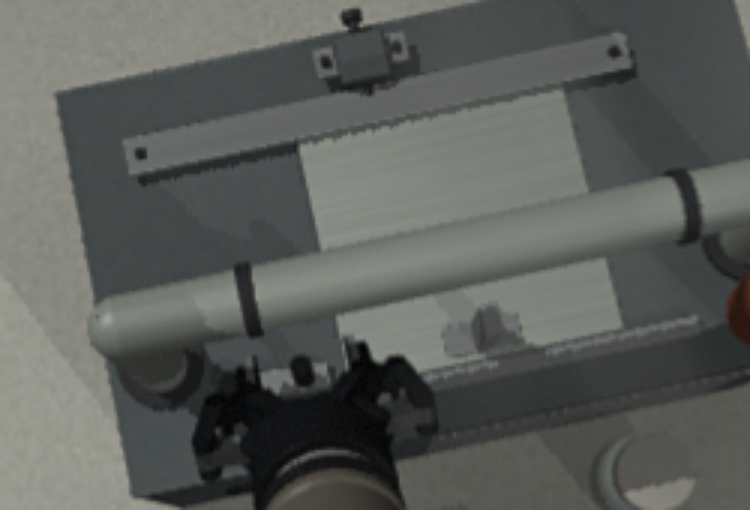

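The pin at (300,370) stands centred between the open fingers, whose tips are at (258,375) and (352,350). The gripper is clear of the pipe. Next I'll grip the pin and lead it along its arc.

Run:
```python
from h import *
fingers.gripper_to(0.0,25); st("grip")
for th in np.linspace(.03,1.25,9)[1:]:
    robot.line_to(tcp(pin(th)),O,.06); st(round(th,2))
fingers.gripper_to(0.6); st("open")
robot.line_to(tcp(pin(1.25),.09),O,.12); st("back")
im=vision.grab_frame("top")[:,:,::-1]
cv2.imwrite("pics/k.png",cv2.resize(im[60:230,150:400],None,fx=3,fy=3))
```

```text
grip 5.77 box [-0.0861  0.1062  0.2482] F [-0.9  3.   2.1] gap 12.9 g 25.7
0.18 6.03 box [-0.0928  0.1069  0.2482] F [1.7 4.2 0.8] gap 13.1 g 25.3
0.34 6.3 box [-0.0995  0.1083  0.2482] F [1.9 4.9 0.5] gap 13.3 g 25.2
0.49 6.57 box [-0.1058  0.1105  0.2482] F [2.4 4.2 0.2] gap 13.6 g 25.1
0.64 6.83 box [-0.1117  0.1134  0.2482] F [1.9 2.3 0.9] gap 12.9 g 25.0
0.79 7.1 box [-0.1171  0.1169  0.2482] F [-0.1 -1.3  0.3] gap 12.7 g 24.9
0.94 7.37 box [-0.1217  0.1208  0.2483] F [-2.5 -5.8  2.6] gap 13.3 g 25.0
1.1 7.63 box [-0.1258  0.125   0.2482] F [-6.1 -7.   4.3] gap 13.2 g 25.0
1.25 7.9 box [-0.129   0.1297  0.2481] F [-11.2  -9.4   8.8] gap 13.1 g 25.7
open 8.35 box [-0.1277  0.1367  0.2477] F [ 0.4 -0.4  0.8] gap 51.3 g 0.0Traceback (most recent call last):
  File "<stdin>", line 6, in <module>
station.PlanningError: the arm cannot follow that straight line within its joint ranges
```

Run:
```python
from h import *
for b,u in((.09,.0),(.05,.04),(.04,.06),(0,.09)):
    P=np.array(tcp(pin(1.25),b))+[0,0,u]
    try:
        robot.line_to(P.tolist(),O,.12); print(b,u); break
    except robot.PlanningError: pass
st("back")
im=vision.grab_frame("top")[:,:,::-1]
cv2.imwrite("pics/k.png",cv2.resize(im[60:230,150:400],None,fx=3,fy=3))
```

```text
0.05 0.04
back 9.22 box [-0.1566  0.1364  0.3284] F [-0.2 -0.1 -0.3] gap 51.2 g 0.0
```

View pics/k.png

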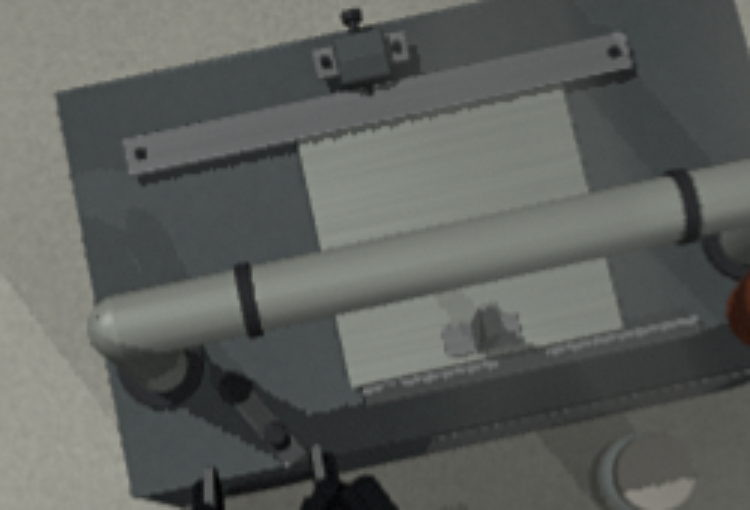

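The keeper bar now points front-right, with its pivot at (235,388) and its pin top at (279,435). I'll work out the angle.

Run:
```python
from h import *
for n,u,z in(("pin",(279,435),.263),("piv",(235,388),.209)):
    w=at_z("top",np.array(u)/3+[150,60]-.33,z); print(n,(Rb.T@np.r_[w-p[:2],0])[:2].round(4))
for th in(.6,.8,1.,1.2): print(th,((proj("top",b2w(p,pin(th,.263)))[0]-[150,60]+.33)*3).round(0))
```

```text
pin [-0.1247  0.1265]
piv [-0.0835  0.1505]
0.6 [297. 407.]
0.8 [289. 420.]
1.0 [280. 432.]
1.2 [268. 441.]
```

The keeper is at about 1.05 rad, which is barely enough, and the inner finger seems to have met the pivot head. I'll nudge the pin further with shut fingers from its −y side.

Run:
```python
from h import *
fingers.gripper_to(0.0,25)
x=-.128
robot.line_to((np.array(tcp((x,.096,.25),.05))+[0,0,.04]).tolist(),O,.12)
print(robot.line_to(tcp((x,.096,.25)),O,.1,f_stop=8)); st("beside")
print(robot.line_to(tcp((x,.117,.25)),O,.03,f_stop=9)); st("pushed")
robot.line_to(tcp((x,.100,.25)),O,.06)
robot.line_to((np.array(tcp((x,.096,.25),.05))+[0,0,.04]).tolist(),O,.12); st("back")
im=vision.grab_frame("top")[:,:,::-1]
cv2.imwrite("pics/k2.png",cv2.resize(im[60:230,150:400],None,fx=3,fy=3))
```

```text
False
beside 11.3 box [-0.1276  0.0959  0.2507] F [-0.2 -0.9  0.5] gap -0.1 g 0.0
False
pushed 12.15 box [-0.1281  0.1172  0.2499] F [-2.2 -1.8 -0.2] gap 0.2 g 0.8
back 13.45 box [-0.157   0.0965  0.33  ] F [-0.1 -0.3 -0.5] gap 0.1 g 0.0
```

View pics/k2.png

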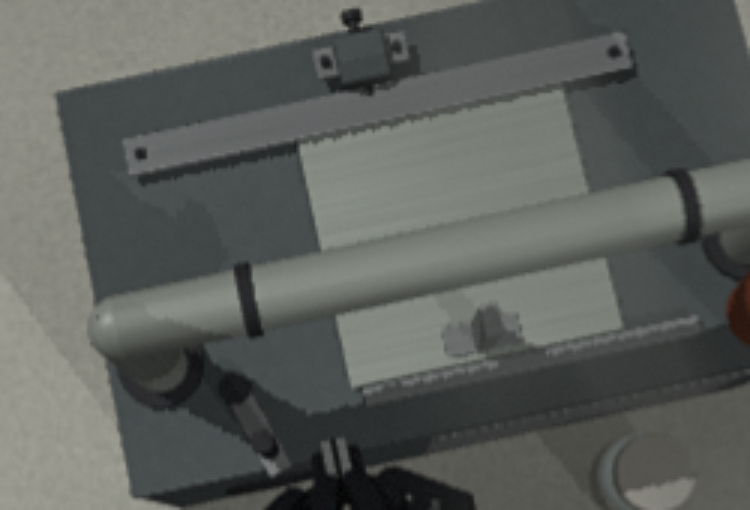

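The keeper pin is now at (263,443), about 1.25 rad, well aside. The handle fin is at (485,325) and has not moved. Now I'll take the handle.

Run:
```python
from h import *
fingers.gripper_to(0.6,40)
h0=(-.085,-.010,.248)
robot.move_to((np.array(tcp(h0,.05))+[0,0,.04]).tolist(),O)
robot.line_to(tcp(h0,.07),O,.12)
print(robot.line_to(tcp(h0),O,.08,f_stop=8)); st("at")
fingers.gripper_to(0.0,40); st("grip")
im=vision.grab_frame("top")[:,:,::-1]
cv2.imwrite("pics/hd.png",cv2.resize(im[60:230,150:400],None,fx=3,fy=3))
```

```text
False
at 15.97 box [-0.0848 -0.0103  0.2486] F [ 0.2  0.3 -0.6] gap 50.7 g 0.0
grip 16.4 box [-0.085  -0.011   0.2486] F [-2.3 -0.9  2.3] gap 11.0 g 42.4
```

View pics/hd.png

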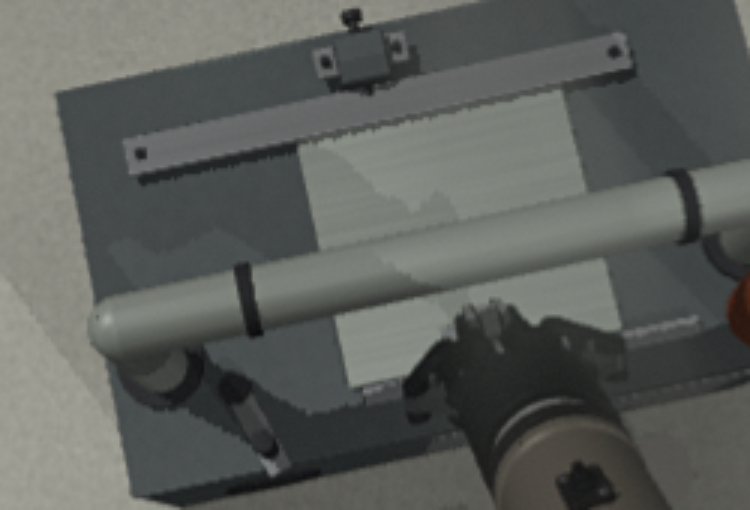

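Run:
```python
from h import *
L=[]
for c in np.arange(-.008,.050,.0015):
    hit=robot.line_to(tcp((-.085,c,.248)),O,.02,f_stop=6)
    F=Rb.T@np.array(robot.current_contact_force()); y=(Rb.T@(np.array(robot.current_tool_pos())-RM[:,2]*.002-[p[0],p[1],0]))[1]
    print(round(c*1e3,1),round(y*1e3,1),F.round(1),hit)
    if F[1]<-6.5 or hit or y>.044: break
st("end")
```

```text
-8.0 -9.1 [-4.3 -2.6  4.3] False
-6.5 -7.5 [-5.2 -2.5  3.7] False
-5.0 -6.0 [-5.1 -2.9  5. ] False
-3.5 -4.5 [-4.4 -3.1  5. ] False
-2.0 -3.0 [-4.6 -3.9  4.6] False
-0.5 -1.5 [-6.3 -3.6  4.5] False
1.0 0.0 [-4.7 -2.   4.6] False
2.5 1.5 [-4.4 -3.2  5.4] False
4.0 3.0 [-5.3 -3.4  6.5] False
5.5 4.6 [-5.1 -2.7  5.9] False
7.0 6.0 [-5.3 -2.9  4.9] False
8.5 7.5 [-5.1 -2.4  5.3] False
10.0 9.0 [-5.1 -3.   4.9] False
11.5 10.3 [-5.3 -2.6  4.8] False
13.0 12.4 [-5.7 -1.6  5.9] False
14.5 17.7 [-12.1   7.1  12.8] False
16.0 18.5 [-7.7  2.7  9.9] False
17.5 19.0 [-8.3  0.8  8.1] False
19.0 19.7 [-6.8 -1.1  7.6] False
20.5 20.7 [-6.4 -0.3  6.5] False
22.0 21.1 [-5.1 -3.5  4.9] False
23.5 21.4 [-3.9 -5.5  4.1] False
25.0 21.5 [-2.7 -7.6  2.3] False
end 22.2 box [-0.0852  0.0215  0.2486] F [-2.7 -7.6  2.3] gap 11.2 g 42.5
```

The plate was drawn in at y of about 12 to 18 mm, and now resists at 21.5 mm with the force rising, so the catch is in the stop. I'll relieve the push, release and retreat.

Run:
```python
from h import *
robot.line_to(tcp((-.085,.0205,.248)),O,.02); st("relieved")
fingers.gripper_to(0.5); st("open")
h0=(-.085,.0205,.248)
robot.line_to(tcp(h0,.07),O,.1); st("back")
try: robot.line_to((np.array(tcp(h0,.07))+[-.03,-.03,.08]).tolist(),O,.12)
except robot.PlanningError: print("pe")
try: robot.move_to([.3,-.35,.36],O)
except robot.PlanningError: print("pe2")
st("away")
im=vision.grab_frame("top")[:,:,::-1]
cv2.imwrite("pics/end.png",cv2.resize(im[30:225,150:416],None,fx=3,fy=3))
```

```text
relieved 22.57 box [-0.0851  0.0205  0.2485] F [-6.6 -2.2  6.6] gap 11.2 g 43.2
open 22.98 box [-0.085   0.0213  0.2476] F [ 0.2  0.2 -0.2] gap 42.3 g 0.0
back 23.83 box [-0.1253  0.0208  0.3048] F [0.4 0.2 0.2] gap 42.3 g 0.0
away 25.93 box [-0.4052 -0.1927  0.3616] F [ 0.5 -0.4 -0. ] gap 42.6 g 0.0
```

View pics/end.png

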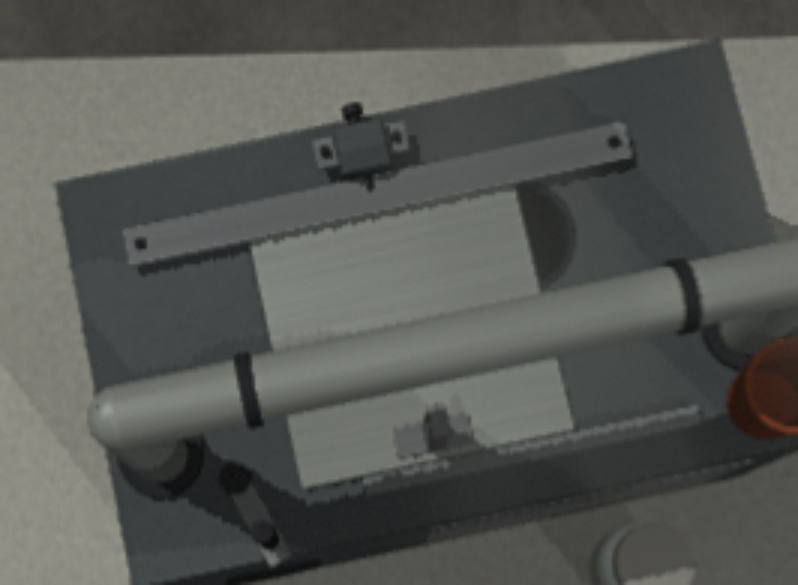

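The port is opening at (555,235), the plate has moved about 30 mm, and the keeper pin at (265,535) is well aside. The cup is where it was, and so is the jar where its rim shows. I'm handing in the job.

```bash
python3 -c "
from h import *
print(workorder.close_job())"
```

```text
the job is handed in; nothing more can be done
None
```

The job is handed in: the keeper is at about 1.25 rad, the damper plate sits in its next stop at about 0.040 m travel with the port opening, and the gripper is clear of everything; the cup and jar look unmoved in the last picture, but the brush was out of frame there and was not rechecked.

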